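# Load the vial rack into the autosampler and hold it in the corner

### The arm

A 6-joint arm with a two-finger parallel gripper is mounted at the origin on the work surface. World frame = base frame: x ahead of the robot, y to its left, z up, the work surface at z = 0. Lengths are in m, angles in rad, forces in N, time in s.
With the tool pointing down it reaches from about 0.425 to 0.95 m from the base axis. Payload 3.5 kg.
Tool frame: the origin (TCP) lies at the very end of the fingers, on their centre line; the grasp point (between the pads) lies 19 mm behind it; z points along the fingers, y is the direction in which the jaws open and shut (so a half turn about z gives the same grasp; the last joint's range is limited). The gripper opens to 85 mm and grips with 20 to 120 N. Pads are 22 mm wide; open, the fingers measure 114 mm over their backs; the gripper's body (76 mm by 85 mm) begins 54 mm behind the grasp point. The pads swing forward as they close: fully open they stand 13 mm farther back than shut.
Start: joints at [-1.462, 0.286, 1.577, -0, 1.279, -0.15], TCP at [0.173, -0.653, 0.231] pointing down, gripper open.
Joint ranges: [-2.77, 2.77], [-0.9, 2.22], [0.21, 2.48], [-1.53, 4.67], [0.24, 2.81], [-2.84, 2.84]. Speed limits (rad/s): [2.79, 2.79, 3.14, 3.14, 3.14, 3.14].

### API

Orientations are given as a unit quaternion [x, y, z, w].
In Python, from plant import ctrl, imaging gives the robot as it stands.
- The arm moves only by the shell command python3 -m creep 'ROWS' [OPENING] [FORCE]. ROWS is JSON, one flat list of numbers, 4 for each row, row after row: the shift along the tool's x, y, z in units of 25 mm (1.0 is 25 mm), then the turn about the tool's z in units of 5 degrees (1.0 is 5 degrees). A call has 1 to 20 rows; each row is the pose to reach, as a shift and turn from the pose commanded when the call began, along the tool's axes at that moment; what a row does not reach only later rows make up. A row lasts 1/12 s, in which the tool goes at most 41.7 mm and 7.16 degrees, less where a joint would pass 70% of its speed; a pose out of reach is approached as far as the arm can. A call with a gripper value outside its range is refused whole. OPENING is the closure in counts, from 0 (fully open) to 255 (shut), set as the call begins (- or left out, the last holds). The fingers move at their own pace and stop on an object; FORCE is the grip in N (left out, the last holds). Time passes only in rows, so rows that repeat a pose let the fingers close. It gives the time, the measured TCP pose, the force and the opening at its end, in the units of the state.
- ctrl.get_state(): the state, without advancing time (a new reading comes with each control period).
- imaging.read_camera(name): name is "side" or "top"; returns the picture (480x640x3 uint8, red, green, blue); there is no depth.
- imaging.camera_info(name): a dict with "intrinsics" (3x3 intrinsics, pixels), "origin" and "attitude" of the camera in the world. Camera axes: x right, y down, z forward; pixel columns grow to the right and rows downward; lengths in m; the calibration is good to about 2 mm. A picture is of the moment at which its call begins. camera_info takes no time and is no camera call.
- ctrl.sign_off(): hands the job in, once; it reports no verdict.
Trained networks look in the newest picture that a camera, given by its name, has taken for a name from the list of things; names that differ only in an ending like _2 or _b are one class to them, and where a whole thing is asked for, a point or a joint stands for the part that bears it (a point fixed in the world has none). Each returns a list of dicts, best first, with "p" (0 to 1); they miss things now and then, are a little off and sometimes report something else, mostly with a low value. They report only what shows in the picture. A call takes as long as a camera call.
- imaging.silhouettes(camera, name): "mask" (480x640 bool, what is visible of it) and "uv" ([column, row] in pixels, amid what is visible of it).
The state is a dict: "time": time; "qpos": joint angles; "dq": joint speeds; "joint_efforts": joint torques, N m; "eef_pos": TCP position; "tcp_rot": TCP orientation; "contact_force": force on the tool from outside, world axes, zero at the start; "wrist_torque": the same for the moment, N m; "opening": opening from 0.0 (shut) to 1.0 (fully open).
Only numpy, scipy, OpenCV 4.12 (cv2) and the standard library are available. Lean on these libraries where they do the work, as an engineer would, in place of code of your own. Each camera call takes 0.05 s, during which the arm holds its last target.

### The job

Get the autosampler ready for its next run: first swing the probe arm round so that the probe hangs over the middle of the rinse cup, and then bring the loaded vial rack from the bench into the sampler's tray and push it fully home into the corner, flat on the tray, its long side flush against the back rail and its end flush against the side rail. Do not let go: finish with the gripper still on the rack, pressing it firmly, without forcing, against both rails at once so that I can tighten the tray clamp. Keep the rack upright and clear of the probe arm, and leave everything else on the bench where it stands.

Things in the scene. Friction and masses are not known exactly. Their poses are not given: they have to be found in the camera images.
- rack_center (a point): centre of the loose vial rack, 30 mm above its underside. The rack is a grey plastic block 56 mm (its x) by 132 mm (its y, long axis) by 40 mm high with ten white-capped vials in two rows of five standing 20 mm above the block (60 mm in all, vials fixed in the rack); 0.25 to 0.45 kg. It stands on the bench to the robot's right. Its long sides are flat and can be gripped across the 56 mm. Either way round (half turn) is equally right in the tray. Axes: z up, y along its length
- rack_seat (a point): the place in the sampler's tray, fixed to the sampler (which stands in a different place and yaw each time): where rack_center lies when the rack is fully home in the corner. Its z is 42 mm above the bench (tray floor 12 mm above the bench). Axes turn with the sampler: +x points to the back rail, +y to the side rail and the tall housing beyond it. The rack's long axis lies along y here
- back_rail: dark metal rail fixed to the tray, in two lengths with a 61 mm wide finger gap at the middle of the rack's side (a 3 mm high strip joins them); its face is at +28 mm in x from rack_seat, 10 mm thick, its top 34 mm above the bench (22 mm above the tray floor). Origin and axes are those of the sampler's base, under the tray on the bench, not on the rail itself (rack_seat is at +57, -6, +42 mm from that origin)
- side_rail: dark metal rail fixed to the tray, one piece, square to the back rail; its face is at +66 mm in y from rack_seat, 10 mm thick, 62 mm long, same height as the back rail. Rack, tray and rails rub with a friction coefficient of about 0.5 to 0.75, so the drag of one contact can feel like the other Same origin and axes as back_rail
- probe_arm (a joint): swivel angle of the sampler's probe arm on its upright column, rad: 0 = probe exactly over the rinse cup, arm parallel to the housing and pointing along -x of rack_seat; positive = swung out over the tray (counter-clockwise seen from above); it turns from -0.3 to 1.5 and stays where it is left (stiff with friction: about 0.12 N m)
- swivel_axis (a point): point on the swivel axis of the probe arm at the mid-height of its bar, 178 mm above the bench
- bar_grip (a point): point on the probe arm's horizontal aluminium bar, 105 mm out from the swivel axis, on its centre line and at mid-height (178 mm above the bench). The bar is 14 mm wide and 22 mm high, can be gripped from above across its width or pushed; its own x axis points from the tip to the swivel axis
- probe_tip (a point): lower end of the thin probe hanging from the white block (26 x 26 x 46 mm) at the arm's end, 170 mm from the swivel axis, 81 mm above the bench
- rinse_cup (a point): centre of the mouth of the clear rinse cup (42 mm outside diameter, mouth 67 mm above the bench) between the tray and the housing (housing 130 mm high, its face 35 mm beyond the cup's centre)
- amber_bottle: bystander: brown glass bottle, 48 mm diameter, 95 mm high; origin under its middle
- beaker: bystander: glass beaker, 60 mm diameter, 65 mm high; origin under its middle
- big_tube: bystander: upright clear 30 mm tube with a blue cap, 115 mm high; origin under its middle
- tip_box: bystander: closed plastic box 88 x 123 x 63 mm; origin under its middle
- tall_tube_rack: bystander: white rack 75 x 175 mm with tall blue-capped tubes, 115 mm high; origin under its middle
- lab_spatula: bystander: steel spatula lying on the bench, 6 mm rod with flat ends, 160 mm long; origin under its middle
- reagent0: bystander: white square bottle with red cap, 85 x 85 x 212 mm; origin under its middle
- reagent1: bystander: white square bottle with red cap, 85 x 85 x 212 mm; origin under its middle

How it is judged:
By the outcome, as a careful person would: the job done as asked, in the order asked, and still so for the second after the job is handed in, while the arm keeps its last pose, push and grip.
It also fails if it takes over 64 s, if anything falls off the work surface, if the arm or the gripper's body presses on something with over 40 N, if the wrist force passes 120 N, or if a joint passes its speed limit or range.

## Working session

There is one attempt and no reset: what is moved stays moved. The work goes in short steps, Python scripts to look and compute and a shell command to move; the robot and the scene stay as the last step left them, time stands still between calls to the robot, and variables do not carry over. Pictures are saved under pics/ and viewed, and the job is handed in when it is done.

```bash
ls; mkdir -p pics
cat > h.py <<'E'
import numpy as np, cv2
from plant import ctrl, imaging
def snap(n,f):
    im=imaging.read_camera(n); cv2.imwrite('pics/'+f,im[:,:,::-1]); return im
E
python3 - <<'E'
from h import *
s=ctrl.get_state(); print(s)
for n in('top','side'):
    snap(n,n+'0.png'); print(imaging.camera_info(n))
E
```

```text
pics
{'time': 0.0, 'qpos': array([-1.46201172e+00,  2.87194630e-01,  1.57818406e+00, -4.43995175e-05,
        1.27857112e+00, -1.49980653e-01]), 'dq': array([-0.00032911, -0.00045448,  0.00022987,  0.00156149, -0.00071466,
       -0.00062662]), 'joint_efforts': array([ 1.57800874e-03, -4.05979264e+01, -2.92626518e+01, -8.23748110e-05,
        5.86567287e-03, -2.87906275e-06]), 'eef_pos': array([ 0.17268278, -0.65186059,  0.22992403]), 'tcp_rot': array([ 9.91640220e-01,  1.29028233e-01,  3.02813753e-06, -1.17876668e-03]), 'contact_force': array([0.06876173, 0.60553383, 0.37547543]), 'wrist_torque': array([ 0.01846979, -0.01981844,  0.00983433]), 'opening': 1.003720561678524}
{'intrinsics': array([[519.5159897 ,   0.        , 325.85906928],
       [  0.        , 519.5159897 , 250.18141205],
       [  0.        ,   0.        ,   1.        ]]), 'origin': array([ 0.33754776, -0.17839924,  1.28788783]), 'attitude': array([-0.7039074 ,  0.70424169, -0.0582886 ,  0.07183626])}
{'intrinsics': array([[548.20728975,   0.        , 330.65360593],
       [  0.        , 548.20728975, 252.42723166],
       [  0.        ,   0.        ,   1.        ]]), 'origin': array([ 0.40279457, -1.25999628,  0.72230514]), 'attitude': array([ 0.85509031, -0.08055741,  0.03230493, -0.51116284])}
```

View pics/top0.png

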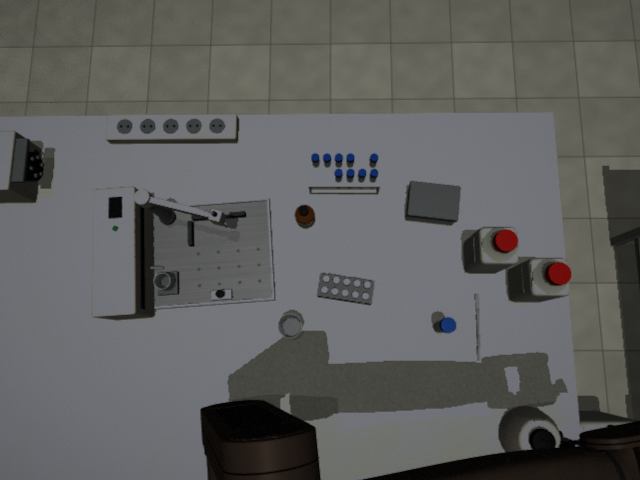

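View pics/side0.png

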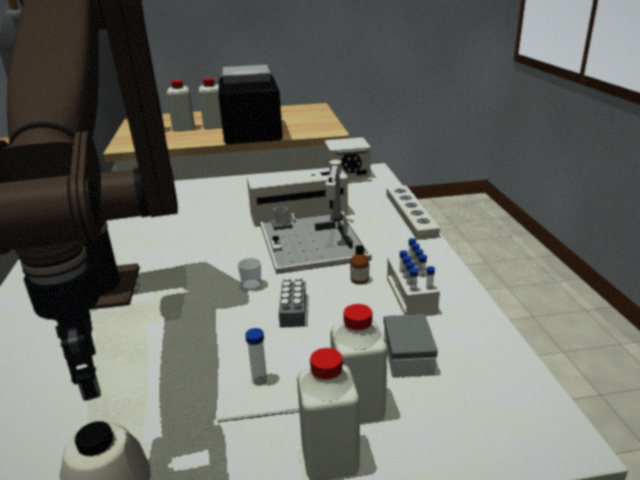

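The top view shows the sampler at left (column cap ~(142,197), probe block ~(217,215), rails ~(190,232) and ~(235,214), cup ~(165,281)) and the rack at ~(346,288). Next I zoom in.

```bash
cat >> h.py <<'E'
from scipy.spatial.transform import Rotation as R
I={n:imaging.camera_info(n) for n in('top','side')}
def proj(n,P):
    i=I[n]; p=R.from_quat(i['attitude']).inv().apply(np.atleast_2d(P)-i['origin']); q=p@i['intrinsics'].T; return q[:,:2]/q[:,2:]
def ray(n,uv,z):
    i=I[n]; uv=np.atleast_2d(uv).astype(float); d=np.c_[uv,np.ones(len(uv))]@np.linalg.inv(i['intrinsics']).T
    d=R.from_quat(i['attitude']).apply(d); t=(z-i['origin'][2])/d[:,2]; return i['origin']+d*t[:,None]
E
python3 - <<'E'
from h import *
im=cv2.imread('pics/top0.png'); 
c=cv2.resize(im[180:325,85:285],None,fx=4,fy=4,interpolation=cv2.INTER_CUBIC);c=cv2.convertScaleAbs(c,alpha=1.3);cv2.imwrite('pics/t_s.png',c)
c=cv2.resize(im[255:345,260:390],None,fx=6,fy=6,interpolation=cv2.INTER_CUBIC);cv2.imwrite('pics/t_r.png',c)
im=cv2.imread('pics/side0.png'); 
c=cv2.resize(im[150:290,230:390],None,fx=4.2,fy=4.2,interpolation=cv2.INTER_CUBIC);c=cv2.convertScaleAbs(c,alpha=1.4);cv2.imwrite('pics/s_s.png',c)
print(proj('top',[[0,0,0],[.5,0,0],[.5,.2,0],[.17,-.65,.23]]))
for n in('rack_center','rinse_cup','probe_arm','back_rail','side_rail','amber_bottle'):
  for cam in('top','side'):
    for d in imaging.silhouettes(cam,n)[:2]: 
      ys,xs=np.nonzero(d['mask']); print(n,cam,round(d['p'],2),d['uv'],len(xs), xs.min(),xs.max(),ys.min(),ys.max())
E
```

```text
[[259.51946227 494.67190102]
 [264.45682639 280.84728329]
 [184.89800375 280.93581762]
 [581.1878593  435.88652177]]
rack_center side 0.56 [293.4, 307.8] 1226 279 305 276 327
rack_center side 0.37 [327.2, 417.7] 6809 297 359 348 479
rinse_cup top 0.69 [173.2, 250.7] 20403 92 275 187 320
rinse_cup side 0.93 [305.7, 216.2] 9445 247 371 159 274
probe_arm top 0.9 [174.4, 207.3] 1026 132 225 190 226
probe_arm side 0.88 [335.5, 176.4] 424 326 341 160 207
back_rail top 0.57 [236.8, 215.8] 120 192 245 212 219
back_rail side 0.48 [408.6, 342.2] 2968 382 437 313 377
back_rail side 0.46 [346.7, 237.2] 85 337 351 222 246
side_rail top 0.67 [187.9, 233.7] 144 187 193 222 246
side_rail top 0.19 [182.7, 206.0] 883 134 224 191 224
side_rail side 0.73 [324.4, 226.9] 157 315 335 221 230
side_rail side 0.41 [330.0, 184.0] 386 325 339 161 208
amber_bottle top 0.86 [305.5, 214.4] 345 296 314 206 228
amber_bottle side 0.71 [360.2, 267.2] 607 350 368 245 284
amber_bottle side 0.26 [334.2, 178.6] 431 325 340 160 210
```

View pics/t_s.png

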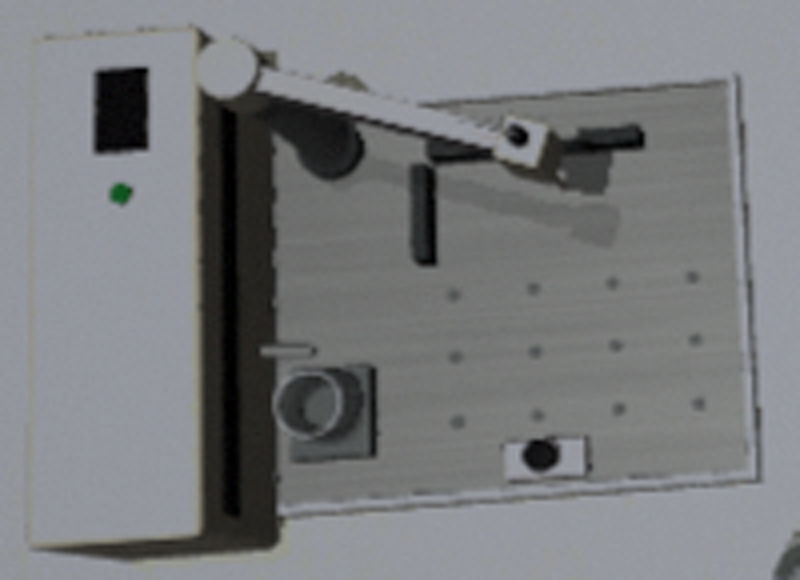

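View pics/s_s.png

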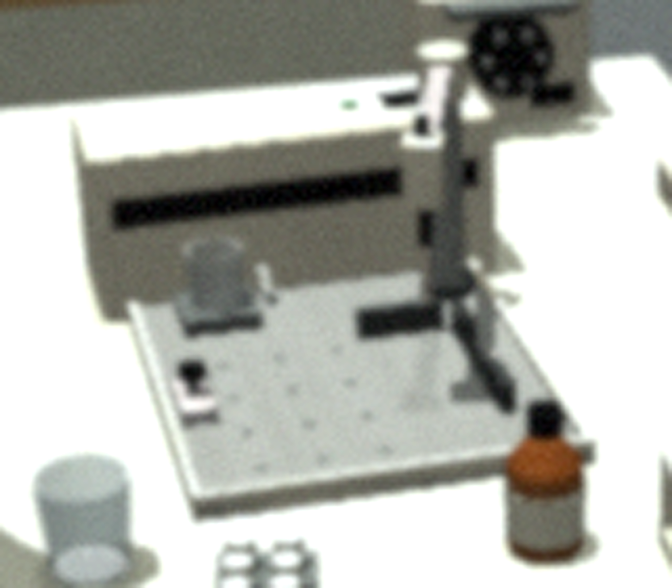

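View pics/t_r.png

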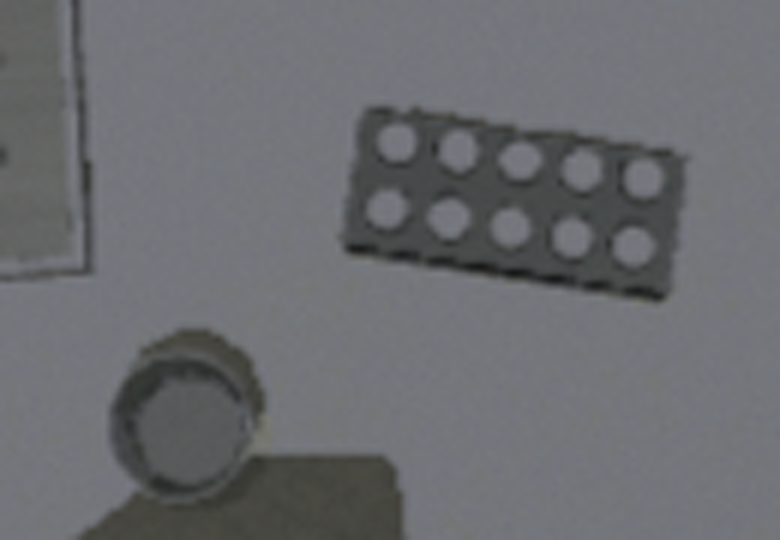

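```bash
cat >> h.py <<'E'
def tri(a,b):
    P=[];D=[]
    for n,uv in(('top',a),('side',b)):
        p0=I[n]['origin'];d=ray(n,uv,0)[0]-p0;d/=np.linalg.norm(d);P.append(p0);D.append(d)
    A=sum(np.eye(3)-np.outer(d,d) for d in D);b=sum((np.eye(3)-np.outer(d,d))@p for p,d in zip(P,D))
    x=np.linalg.solve(A,b);return x,[np.linalg.norm((np.eye(3)-np.outer(d,d))@(x-p)) for p,d in zip(P,D)]
ct=lambda x,y:(85+(x-1.5)/4,180+(y-1.5)/4)
cs=lambda x,y:(230+(x-1.6)/4.2,150+(y-1.6)/4.2)
cr=lambda x,y:(260+(x-2.5)/6,255+(y-2.5)/6)
E
python3 - <<'E'
from h import *
print('col cap',tri(ct(228,69),cs(441,48)))
print('cup', tri(ct(318,406),cs(214,245)))
# yaw: tray right edge, housing face, rails
def yaw(a,b,z,cc=ct):
    p=ray('top',cc(*a),z)[0];q=ray('top',cc(*b),z)[0];v=q-p;print(p.round(4),q.round(4),np.degrees(np.arctan2(v[1],v[0])).round(2),np.linalg.norm(v).round(4))
yaw((760,480),(738,76),.012) # right edge, bottom->top (+x)
yaw((200,540),(197,30),.13)
yaw((33,545),(33,40),.13)
yaw((760,480),(285,515),.012) # bottom edge -> +y
yaw((437,262),(435,165),.034)
yaw((643,127),(560,138),.034)
yaw((643,145),(430,161),.034)
yaw((525,130),(275,80),.189)
for z in(.17,.19,.2):print(ray('top',ct(228,69),z),ray('top',ct(521,138),z))
print(ray('top',ct(318,404),.067))
# rack
for p in [(397,143),(641,178),(387,209),(633,247)]: print(ray('top',cr(*p),.06))
E
```

```text
col cap (array([0.66095958, 0.24676306, 0.19780396]), [np.float64(0.0004004855145339043), np.float64(0.0004004855145337567)])
cup (array([0.49177092, 0.22751926, 0.07450819]), [np.float64(0.0015521362677528396), np.float64(0.0015521362677527971)])
[ 0.452  -0.0278  0.012 ] [ 0.7095 -0.0087  0.012 ] 4.23 0.2583
[0.4081 0.2707 0.13  ] [0.7044 0.293  0.13  ] 4.3 0.2971
[0.4053 0.3645 0.13  ] [0.6987 0.3892 0.13  ] 4.81 0.2945
[ 0.452  -0.0278  0.012 ] [0.4306 0.2649 0.012 ] 94.19 0.2934
[0.5848 0.1723 0.034 ] [0.6464 0.1765 0.034 ] 3.91 0.0618
[0.6704 0.0471 0.034 ] [0.6635 0.0989 0.034 ] 97.58 0.0522
[0.6588 0.0467 0.034 ] [0.649  0.1797 0.034 ] 94.21 0.1334
[0.6278 0.084  0.189 ] [0.6567 0.2237 0.189 ] 78.28 0.1426
[[0.66878168 0.25759775 0.17      ]] [[0.62821126 0.09059896 0.17      ]]
[[0.66285561 0.24979738 0.19      ]] [[0.62301104 0.08578635 0.19      ]]
[[0.65989258 0.24589719 0.2       ]] [[0.62041092 0.08338004 0.2       ]]
[[0.49234819 0.2300483  0.067     ]]
[[ 0.49809033 -0.15444975  0.06      ]]
[[ 0.48403949 -0.25095114  0.06      ]]
[[ 0.4718259  -0.15053155  0.06      ]]
[[ 0.45673907 -0.24745033  0.06      ]]
```

```bash
cat >> h.py <<'E'
def tang():
    s=ctrl.get_state(); x=R.from_quat(s['tcp_rot']).apply([1,0,0]); return np.degrees(np.arctan2(x[1],x[0]))
def goal(p,ang=None):
    s=ctrl.get_state(); d=R.from_quat(s['tcp_rot']).inv().apply(np.array(p)-s['eef_pos'])/.025
    t=0 if ang is None else -((ang-tang()+180)%360-180)/5
    print('rows',d.round(3),round(t,3))
def st():
    s=ctrl.get_state();print(round(s['time'],2),s['eef_pos'].round(4),'ang',tang().round(2),'F',s['contact_force'].round(1),'M',s['wrist_torque'].round(2),'op',round(s['opening'],3),'q',s['qpos'].round(2))
E
python3 -c "
from h import *
st();goal([.639,.1415,.27],78.3)
for z in[.212]:print(ray('top',[[505,240],[558,273]],z))"
```

```text
0.7 [ 0.1728 -0.6525  0.2314] ang 14.83 F [0.2 0.  0.8] M [ 0.03 -0.01  0.01] op 1.003 q [-1.46  0.29  1.58  0.    1.28 -0.15]
rows [ 26.156 -25.931  -1.548] -12.695
[[ 0.55902651 -0.5339083   0.212     ]
 [ 0.48893789 -0.63871917  0.212     ]]
```

```bash
python3 -m creep '[26.15,-25.93,-1.55,-12.7, 26.15,-25.93,-1.55,-12.7, 26.15,-25.93,-1.55,-12.7, 26.15,-25.93,-1.55,-12.7, 26.15,-25.93,-1.55,-12.7, 26.15,-25.93,-1.55,-12.7, 26.15,-25.93,-1.55,-12.7, 26.15,-25.93,-1.55,-12.7, 26.15,-25.93,-1.55,-12.7, 26.15,-25.93,-1.55,-12.7, 26.15,-25.93,-1.55,-12.7, 26.15,-25.93,-1.55,-12.7, 26.15,-25.93,-1.55,-12.7, 26.15,-25.93,-1.55,-12.7, 26.15,-25.93,-1.55,-12.7, 26.15,-25.93,-1.55,-12.7, 26.15,-25.93,-1.55,-12.7, 26.15,-25.93,-1.55,-12.7, 26.15,-25.93,-1.55,-12.7, 26.15,-25.93,-1.55,-12.7]' 0 30
python3 -c "
from h import *
st();goal([.639,.1415,.27],78.3)"
```

```text
time: 2.37
eef_pos: [0.595, 0.0677, 0.2667]
tcp_rot: [0.775, 0.632, 0.0, 0.0]
contact_force: [1.1, -1.6, -0.0]
opening: 1.004
2.37 [0.595  0.0677 0.2667] ang 78.35 F [ 1.1 -1.6 -0. ] M [-0.01 -0.03 -0.01] op 1.004 q [-0.06  0.09  1.73 -0.    1.31  0.15]
rows [ 3.247  1.128 -0.129] 0.01
```

```bash
python3 -m creep '[2.6,0.95,0,0,2.6,0.95,0,0,2.6,0.95,0,0,2.6,0.95,0,0,2.6,0.95,0,0,2.6,0.95,0,0]'
python3 -c "
from h import *
st();goal([.639,.1415,.27],78.3)
snap('top','top1.png');snap('side','side1.png')"
```

```text
time: 2.87
eef_pos: [0.6303, 0.1233, 0.2664]
tcp_rot: [0.776, 0.631, -0.0, 0.0]
contact_force: [0.1, 0.5, -0.3]
opening: 1.004
2.87 [0.6303 0.1233 0.2664] ang 78.26 F [ 0.1  0.5 -0.3] M [-0.03 -0.02  0.02] op 1.004 q [ 0.04  0.19  1.63 -0.    1.32  0.24]
rows [ 0.782  0.193 -0.144] -0.008
```

View pics/top1.png

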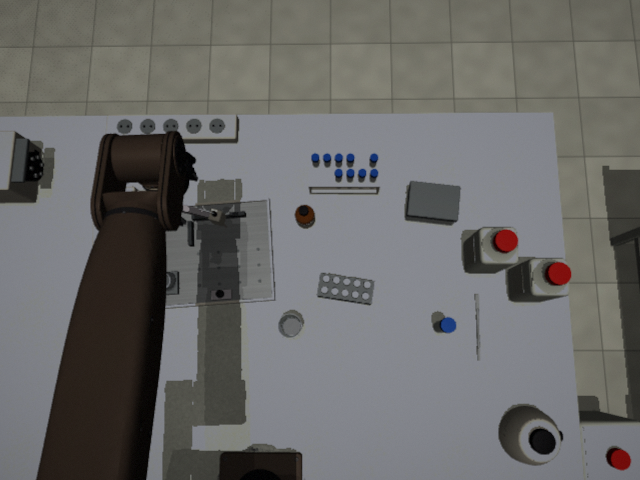

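View pics/side1.png

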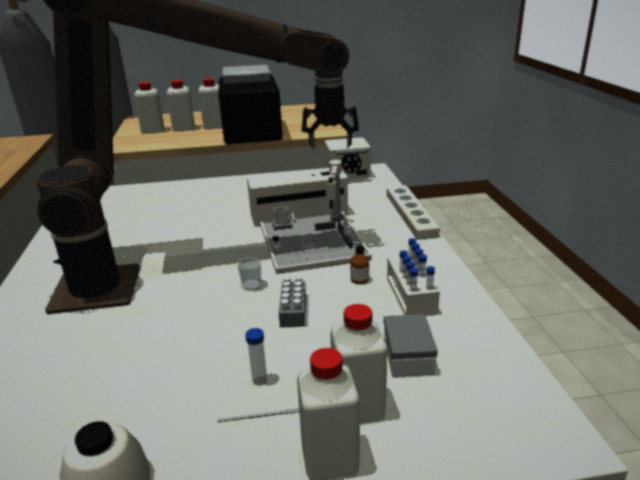

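```bash
python3 -m creep '[0.8,0.2,0,0,0.8,0.2,0,0,0.8,0.2,1,0,0.8,0.2,1.8,0,0.8,0.2,2.4,0,0.8,0.2,3,0,0.8,0.2,3.5,0,0.8,0.2,3.9,0,0.8,0.2,4.2,0,0.8,0.2,4.2,0,0.8,0.2,4.2,0,0.8,0.2,4.2,0]'
python3 -c "
from h import *
st();goal([.639,.1415,.159],78.3)
snap('side','side2.png');im=cv2.imread('pics/side2.png'); 
c=cv2.resize(im[90:230,260:420],None,fx=4.2,fy=4.2,interpolation=cv2.INTER_CUBIC);c=cv2.convertScaleAbs(c,alpha=1.4);cv2.imwrite('pics/s2.png',c)"
```

```text
time: 3.97
eef_pos: [0.6403, 0.1429, 0.1625]
tcp_rot: [0.775, 0.632, 0.001, 0.001]
contact_force: [0.3, -0.2, -0.2]
opening: 0.996
3.97 [0.6403 0.1429 0.1625] ang 78.33 F [ 0.3 -0.2 -0.2] M [-0.01  0.05 -0.01] op 0.996 q [ 0.07  0.3   1.68 -0.    1.15  0.27]
rows [-0.066 -0.038  0.14 ] 0.005
```

View pics/s2.png

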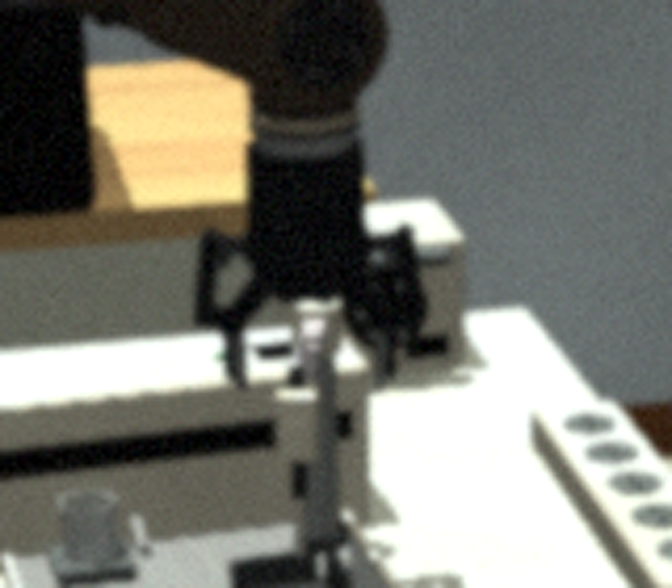

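The fingers straddle the bar (bar between the tips at about crop (315,340)). Closing now.

```bash
python3 -m creep '[0,0,0.1,0,0,0,0.1,0,0,0,0.1,0,0,0,0.1,0,0,0,0.1,0,0,0,0.1,0,0,0,0.1,0,0,0,0.1,0,0,0,0.1,0,0,0,0.1,0,0,0,0.1,0,0,0,0.1,0]' 255 25
python3 -c "
from h import *
st()"
```

```text
time: 5.02
eef_pos: [0.6399, 0.1428, 0.159]
tcp_rot: [0.775, 0.631, 0.0, 0.0]
contact_force: [0.9, -0.7, -0.1]
opening: 0.158
5.02 [0.6399 0.1428 0.159 ] ang 78.31 F [ 0.9 -0.7 -0.1] M [-0.12 -0.12 -0.27] op 0.158 q [ 0.07  0.31  1.69 -0.    1.15  0.27]
```

```bash
python3 -m creep '[0.016,-0.366,0,1, 0.064,-0.729,0,2, 0.143,-1.087,0,3, 0.253,-1.436,0,4, 0.394,-1.775,0,5, 0.563,-2.1,0,6, 0.76,-2.409,0,7, 0.983,-2.7,0,8, 1.23,-2.97,0,9, 1.5,-3.217,0,10, 1.791,-3.44,0,11, 2.1,-3.637,0,12, 2.425,-3.806,0,13, 2.592,-3.881,0,13.5, 2.764,-3.947,0,14, 2.904,-3.994,0,14.4, 3.042,-4.037,0,14.8, 3.042,-4.037,0,14.8, 3.042,-4.037,0,14.8, 3.042,-4.037,0,14.8]'
python3 -c "
from h import *
st();snap('side','side3.png');im=cv2.imread('pics/side3.png'); 
c=cv2.resize(im[90:290,230:390],None,fx=3,fy=3,interpolation=cv2.INTER_CUBIC);c=cv2.convertScaleAbs(c,alpha=1.4);cv2.imwrite('pics/s3.png',c);snap('top','top3.png')"
```

```text
time: 6.68
eef_pos: [0.5533, 0.2405, 0.159]
tcp_rot: [0.999, 0.04, -0.003, -0.002]
contact_force: [-7.5, 6.9, 3.8]
opening: 0.161
6.68 [0.5533 0.2405 0.159 ] ang 4.6 F [-7.5  6.9  3.8] M [0.91 0.99 0.66] op 0.161 q [0.24 0.2  1.82 0.01 1.13 1.73]
```

View pics/s3.png

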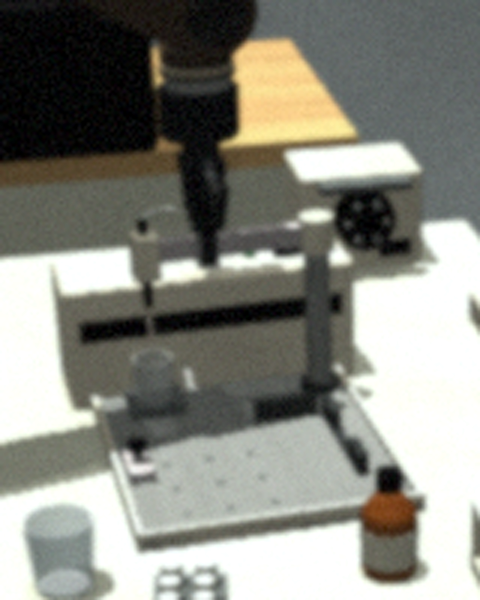

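View pics/top3.png

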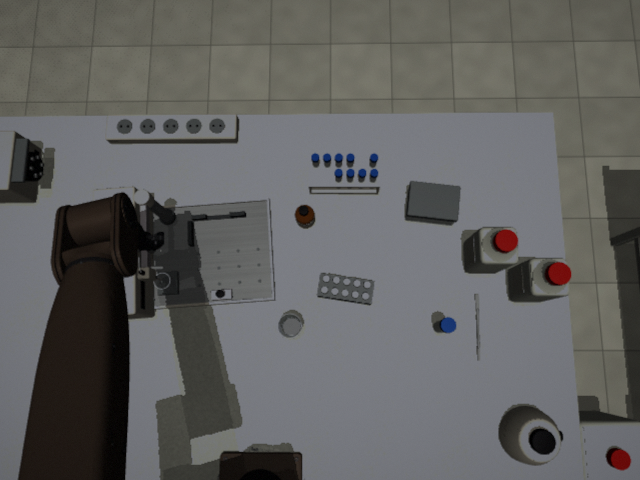

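```bash
python3 -m creep '[0,0,0,0,0,0,0,0,0,0,0,0,0,0,0,0,0,0,0,0,0,0,0,0]' 0 25
python3 -c "
from h import *
st()"
python3 -m creep '[0,0,-0.7,0,0,0,-1.5,0,0,0,-2.5,0,0,0,-3.5,0,4,5,-4.5,0,4,7,-4.5,-4,4,9,-4.5,-8,4,11,-4.5,-12,4,12,-4.5,-15,4,12,-4.5,-15,4,12,-4.5,-15,4,12,-4.5,-15,4,12,-4.5,-15]'
python3 -c "
from h import *
st();snap('top','top4.png');im=cv2.imread('pics/top4.png');st() 
c=cv2.resize(im[180:325,85:285],None,fx=4,fy=4,interpolation=cv2.INTER_CUBIC);c=cv2.convertScaleAbs(c,alpha=1.3);cv2.imwrite('pics/t4.png',c)"
```

```text
time: 7.28
eef_pos: [0.5563, 0.2375, 0.1588]
tcp_rot: [0.999, 0.038, -0.0, 0.0]
contact_force: [-0.9, 0.1, -0.9]
opening: 0.99
7.28 [0.5563 0.2375 0.1588] ang 4.3 F [-0.9  0.1 -0.9] M [-0.    0.05 -0.01] op 0.99 q [ 0.24  0.2   1.82 -0.    1.12  1.73]
time: 8.37
eef_pos: [0.6797, -0.0609, 0.2714]
tcp_rot: [0.862, 0.507, -0.0, 0.002]
contact_force: [-0.3, 0.3, -0.1]
opening: 0.999
8.37 [ 0.6797 -0.0609  0.2714] ang 60.9 F [-0.3  0.3 -0.1] M [-0.05  0.04 -0.02] op 0.999 q [-0.24  0.28  1.52 -0.    1.35  0.27]
8.42 [ 0.6791 -0.0579  0.2711] ang 61.21 F [-0.9  0.2 -0.5] M [ 0.08  0.   -0.03] op 0.998 q [-0.23  0.27  1.52 -0.    1.35  0.27]
```

View pics/t4.png

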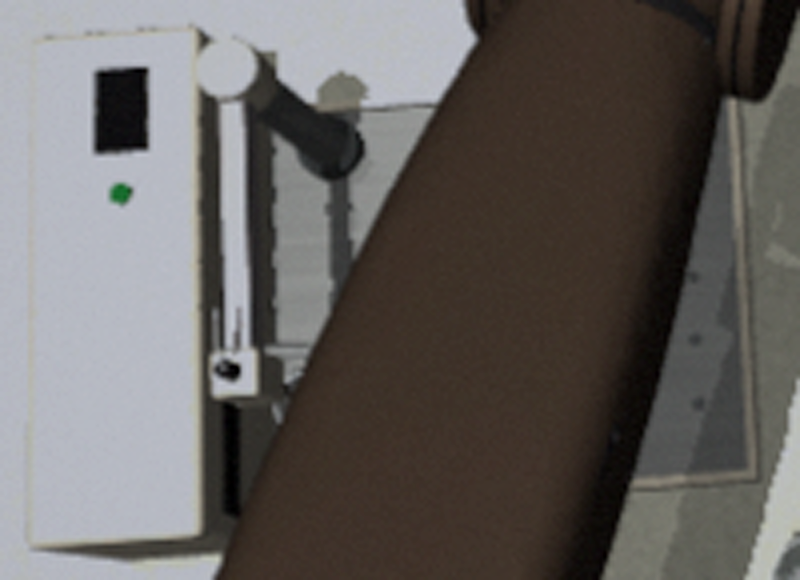

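```bash
python3 -c "
from h import *
st();goal([.478,-.201,.25],81.3)"
```

```text
8.42 [ 0.6791 -0.0579  0.2711] ang 61.21 F [-0.9  0.2 -0.5] M [ 0.08  0.   -0.03] op 0.998 q [-0.23  0.27  1.52 -0.    1.35  0.27]
rows [-8.889 -4.293  0.847] -4.019
```

```bash
python3 -m creep '[-8.9,-4.3,0.85,-2,-8.9,-4.3,0.85,-4,-8.9,-4.3,0.85,-4,-8.9,-4.3,0.85,-4,-8.9,-4.3,0.85,-4,-8.9,-4.3,0.85,-4,-8.9,-4.3,0.85,-4,-8.9,-4.3,0.85,-4,-8.9,-4.3,0.85,-4,-8.9,-4.3,0.85,-4]'
python3 -c "
from h import *
snap('top','top5.png');im=cv2.imread('pics/top5.png');st();goal([.478,-.201,.1],81.3)
c=cv2.resize(im[180:325,85:285],None,fx=4,fy=4,interpolation=cv2.INTER_CUBIC);c=cv2.convertScaleAbs(c,alpha=1.5);cv2.imwrite('pics/t5.png',c)
snap('side','side5.png');im=cv2.imread('pics/side5.png')
c=cv2.resize(im[150:290,230:390],None,fx=4.2,fy=4.2,interpolation=cv2.INTER_CUBIC);c=cv2.convertScaleAbs(c,alpha=1.4);cv2.imwrite('pics/s5.png',c)"
```

```text
time: 9.25
eef_pos: [0.4774, -0.1953, 0.2506]
tcp_rot: [0.761, 0.649, 0.0, 0.0]
contact_force: [1.2, -0.2, -0.1]
opening: 0.999
9.3 [ 0.4775 -0.1952  0.2505] ang 81.0 F [-1.3 -0.  -0.1] M [ 0.01  0.02 -0.03] op 1.0 q [-0.59 -0.08  1.94  0.    1.28 -0.43]
rows [-0.227  0.051  6.019] -0.06
```

View pics/t5.png

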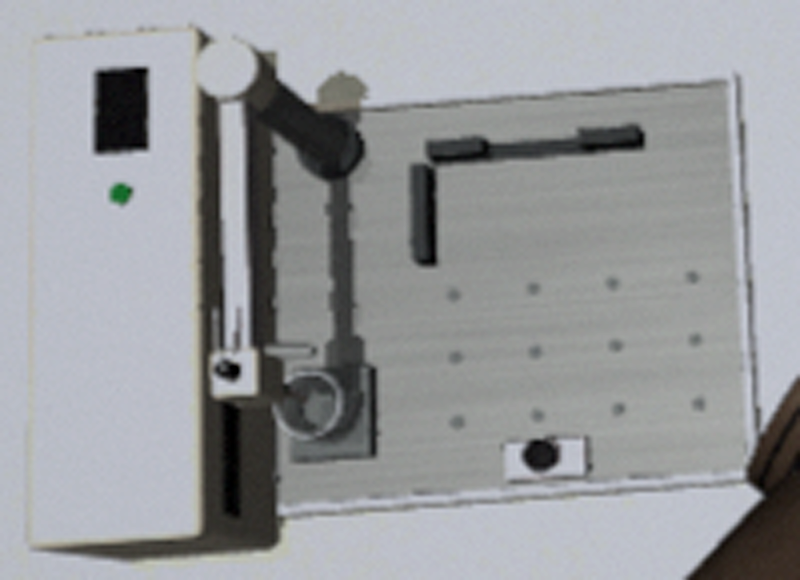

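View pics/s5.png

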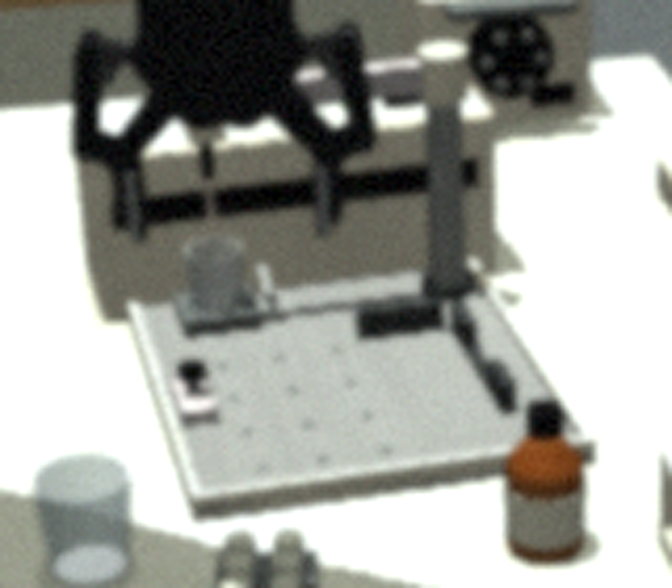

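View pics/side5.png

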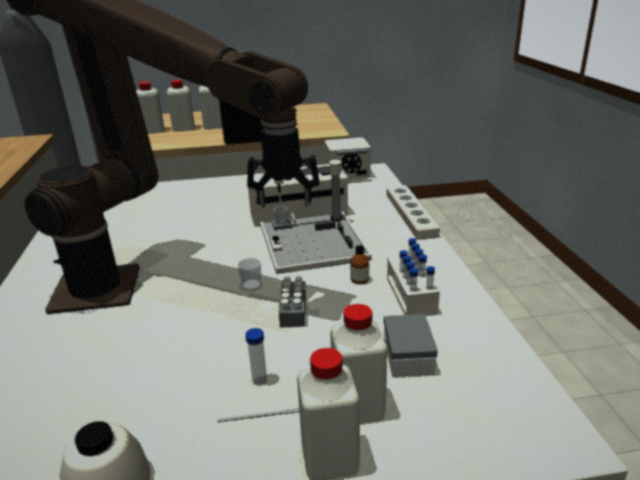

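```bash
cat >> h.py <<'E'
from scipy.ndimage import map_coordinates, gaussian_filter1d
def line(im,a,b,cc=ct,cam='top',z=0,w=3,sgn=0):
    g=im.astype(float).mean(2); a=np.array(cc(*a));b=np.array(cc(*b)); d=(b-a)/np.linalg.norm(b-a); n=np.array([-d[1],d[0]])
    t=np.linspace(.06,.94,40)[:,None]; s=np.arange(-w,w+.01,.1)
    P=(a+(b-a)*t)[:,None]+n*s[None,:,None]
    pr=map_coordinates(g,[P[...,1],P[...,0]],order=1); gr=np.gradient(gaussian_filter1d(pr,5,axis=1),axis=1)
    gr=np.abs(gr) if sgn==0 else gr*sgn
    k=gr.argmax(1); off=s[k]; 
    tt=t[:,0]; m=np.ones(40,bool)
    for _ in range(4):
        c=np.polyfit(tt[m],off[m],1); r=off-np.polyval(c,tt); m=np.abs(r)<max(.25,1.5*np.median(np.abs(r)))
    e=[a+n*np.polyval(c,0),b+n*np.polyval(c,1)]
    p=ray(cam,e,z); v=p[1]-p[0]; return p,np.degrees(np.arctan2(v[1],v[0])),r[m].std(),m.sum()
E
python3 - <<'E'
from h import *
im=cv2.imread('pics/top5.png')
L={'tray R':((752,455),(738,76),.012),'tray front':((740,483),(285,515),.012),'hous R':((200,540),(197,30),.13),'hous L':((33,545),(33,40),.13),
'barL':((225,340),(219,105),.189),'barR':((251,340),(246,105),.189),'side face':((437,258),(435,168),.034),'side back':((412,258),(411,168),.034),
'backfaceL':((432,159),(486,156),.034),'backfaceR':((582,150),(643,146),.034),'backbackR':((640,127),(582,131),.034),'backbackL':((486,138),(432,141),.034),'strip':((575,153),(490,158),.015)}
for k,(a,b,z) in L.items():
    p,an,r,m=line(im,a,b,z=z); print(k,p[:,:2].round(4).tolist(),an.round(2),r.round(2),m)
E
```

```text
tray R [[0.4675, -0.0243], [0.7095, -0.0062]] 4.28 0.15 31
tray front [[0.4488, -0.0156], [0.4279, 0.2645]] 94.26 0.16 33
hous R [[0.4081, 0.27], [0.7044, 0.2925]] 4.34 0.08 36
hous L [[0.4053, 0.368], [0.6987, 0.3926]] 4.79 0.08 22
barL [[0.5116, 0.2418], [0.6426, 0.2542]] 5.4 0.13 35
barR [[0.5116, 0.228], [0.6425, 0.2403]] 5.36 0.12 37
side face [[0.5873, 0.173], [0.6445, 0.1762]] 3.16 0.04 40
side back [[0.5873, 0.1884], [0.6445, 0.1923]] 3.88 0.09 38
backfaceL [[0.6469, 0.1782], [0.6492, 0.1445]] -86.06 0.06 39
backfaceR [[0.6537, 0.0846], [0.6567, 0.0466]] -85.43 0.12 40
backbackR [[0.6712, 0.049], [0.6696, 0.0854]] 92.5 0.07 31
backbackL [[0.6654, 0.1455], [0.6619, 0.1791]] 95.92 0.11 35
strip [[0.6578, 0.0931], [0.6538, 0.1469]] 94.24 0.1 34
```

Run:
```python
from h import *
im=cv2.imread('pics/top0.png')
c=cv2.resize(im[260:300,140:185],None,fx=14,fy=14,interpolation=cv2.INTER_CUBIC);c=cv2.convertScaleAbs(c,alpha=1.6)
th=np.linspace(0,2*np.pi,60)
for (x,y,z,r,col) in [(.4925,.2345,.067,.021,(0,255,0)),(.4925,.2305,.067,.021,(0,0,255))]:
    q=proj('top',np.c_[x+r*np.cos(th),y+r*np.sin(th),th*0+z]); q=((q-[140,260]+.5)*14-.5).astype(int)
    cv2.polylines(c,[q],True,col,1)
cv2.imwrite('pics/cup.png',c)
im=cv2.imread('pics/top5.png')
for z in(.012,.02,.03):print(ray('top',ct(334,411),z))
```

```text
[[0.49493503 0.23819133 0.012     ]]
[[0.49394819 0.23557925 0.02      ]]
[[0.49271464 0.23231414 0.03      ]]
```

View pics/cup.png

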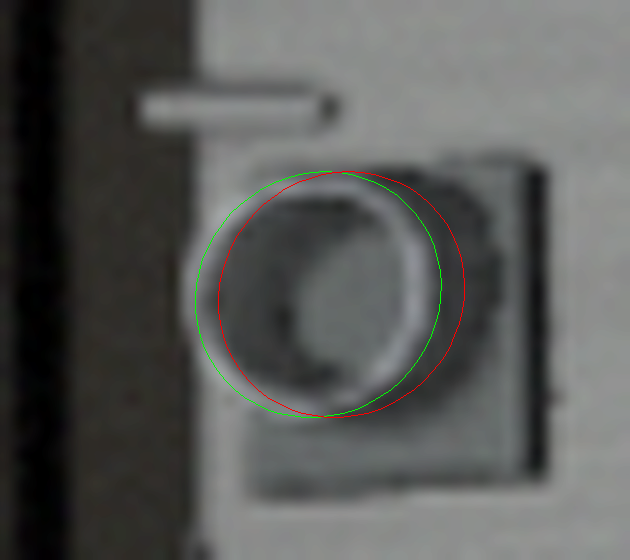

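```bash
python3 -c "
from h import *
st();goal([.5566,.2428,.265],4.3)"
```

```text
9.35 [ 0.4775 -0.1952  0.2504] ang 81.02 F [ 0.3 -0.   0.4] M [-0.   -0.02  0.04] op 1.002 q [-0.59 -0.08  1.94  0.    1.28 -0.43]
rows [17.798  0.391 -0.584] 15.343
```

```bash
python3 -m creep '[17.8,0.4,-0.6,15.35,17.8,0.4,-0.6,15.35,17.8,0.4,-0.6,15.35,17.8,0.4,-0.6,15.35,17.8,0.4,-0.6,15.35,17.8,0.4,-0.6,15.35,17.8,0.4,-0.6,15.35,17.8,0.4,-0.6,15.35,17.8,0.4,-0.6,15.35,17.8,0.4,-0.6,15.35,17.8,0.4,-0.6,15.35,17.8,0.4,-0.6,15.35,17.8,0.4,-0.6,15.35,17.8,0.4,-0.6,15.35,17.8,0.4,-0.6,15.35,17.8,0.4,-0.6,15.35,17.8,0.4,-0.6,15.35]'
python3 -c "
from h import *
st();goal([.5566,.2428,.159],4.3)"
```

```text
time: 10.77
eef_pos: [0.5565, 0.2409, 0.2651]
tcp_rot: [0.999, 0.036, -0.0, 0.0]
contact_force: [-0.4, 0.2, 0.2]
opening: 1.002
10.77 [0.5565 0.2409 0.2651] ang 4.12 F [-0.4  0.2  0.2] M [-0.05  0.    0.01] op 1.002 q [ 0.24  0.11  1.72 -0.    1.31  1.74]
rows [ 0.01  -0.075  4.242] -0.036
```

```bash
python3 -m creep '[0,-0.07,1,0,0,-0.07,2,0,0,-0.07,2.8,0,0,-0.07,3.5,0,0,-0.07,4,0,0,-0.07,4.24,0,0,-0.07,4.24,0,0,-0.07,4.24,0]'
python3 -c "
from h import *
st();goal([.5566,.2428,.159],4.3)"
```

```text
time: 11.43
eef_pos: [0.5569, 0.2433, 0.1598]
tcp_rot: [0.999, 0.036, 0.0, -0.0]
contact_force: [0.4, 0.4, -0.4]
opening: 1.001
11.43 [0.5569 0.2433 0.1598] ang 4.15 F [ 0.4  0.4 -0.4] M [ 0.01 -0.01 -0.03] op 1.001 q [0.25 0.21 1.81 0.   1.13 1.74]
rows [-0.012  0.021  0.033] -0.03
```

```bash
python3 -m creep '[0,0,0,0,0,0,0,0,0,0,0,0,0,0,0,0,0,0,0,0,0,0,0,0,0,0,0,0,0,0,0,0,0,0,0,0,0,0,0,0,0,0,0,0,0,0,0,0]' 255 25
python3 -c "
from h import *
st()"
```

```text
time: 12.43
eef_pos: [0.5564, 0.2435, 0.1595]
tcp_rot: [0.999, 0.036, -0.0, 0.0]
contact_force: [-1.6, -2.3, 3.6]
opening: 0.154
12.43 [0.5564 0.2435 0.1595] ang 4.17 F [-1.6 -2.3  3.6] M [-0.35  0.27 -0.25] op 0.154 q [ 0.25  0.21  1.81 -0.    1.13  1.74]
```

```bash
python3 -m creep '[0,0,0,0,0,0,0,0,0,0,0,0,0,0,0,0,0,0,0,0,0,0,0,0]' 0 25
python3 -m creep '[0,0,-1,0,0,0,-2.2,0,0,0,-3.6,0,0,2,-3.8,0,-4.4,17.5,-3.8,-15.4,-4.4,17.5,-3.8,-15.4,-4.4,17.5,-3.8,-15.4,-4.4,17.5,-3.8,-15.4,-4.4,17.5,-3.8,-15.4,-4.4,17.5,-3.8,-15.4,-4.4,17.5,-3.8,-15.4,-4.4,17.5,-3.8,-15.4,-4.4,17.5,-3.8,-15.4,-4.4,17.5,-3.8,-15.4,-4.4,17.5,-3.8,-15.4,-4.4,17.5,-3.8,-15.4,-4.4,17.5,-3.8,-15.4,-4.4,17.5,-3.8,-15.4,-4.4,17.5,-3.8,-15.4,-4.4,17.5,-3.8,-15.4]'
python3 - <<'E'
from h import *
snap('top','top6.png');snap('side','side6.png')
im=cv2.imread('pics/top6.png');st();goal([.478,-.201,.1],81.3)
L={'hous R':((200,540),(197,30),.13),'barL':((222,340),(219,105),.189),'barR':((248,340),(246,105),.189)}
for k,(a,b,z) in L.items():
    p,an,r,m=line(im,a,b,z=z); print(k,p[:,:2].round(4).tolist(),an.round(2),r.round(2),m)
c=cv2.resize(im[180:325,85:285],None,fx=4,fy=4,interpolation=cv2.INTER_CUBIC);c=cv2.convertScaleAbs(c,alpha=1.5);cv2.imwrite('pics/t6.png',c)
E
```

```text
time: 12.93
eef_pos: [0.5563, 0.2437, 0.1589]
tcp_rot: [0.999, 0.037, -0.0, -0.0]
contact_force: [0.9, 1.0, 0.1]
opening: 0.982
time: 14.6
eef_pos: [0.4788, -0.1997, 0.2541]
tcp_rot: [0.759, 0.651, 0.0, -0.0]
contact_force: [-0.7, -0.8, -0.9]
opening: 1.002
14.7 [ 0.4788 -0.1998  0.2542] ang 81.23 F [-0.1  0.   0. ] M [-0.06  0.05 -0.04] op 1.001 q [-0.59 -0.08  1.93  0.    1.29 -0.44]
rows [-0.054 -0.025  6.166] -0.014
hous R [[0.4081, 0.2701], [0.7044, 0.2927]] 4.36 0.12 32
barL [[0.5116, 0.246], [0.6426, 0.2552]] 4.0 0.06 39
barR [[0.5116, 0.2325], [0.6425, 0.2413]] 3.82 0.05 40
```

View pics/t6.png

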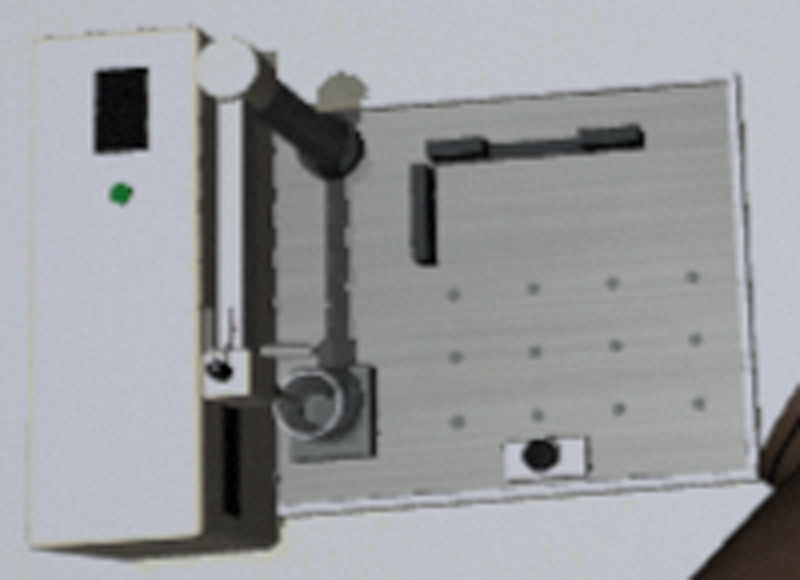

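View pics/top6.png

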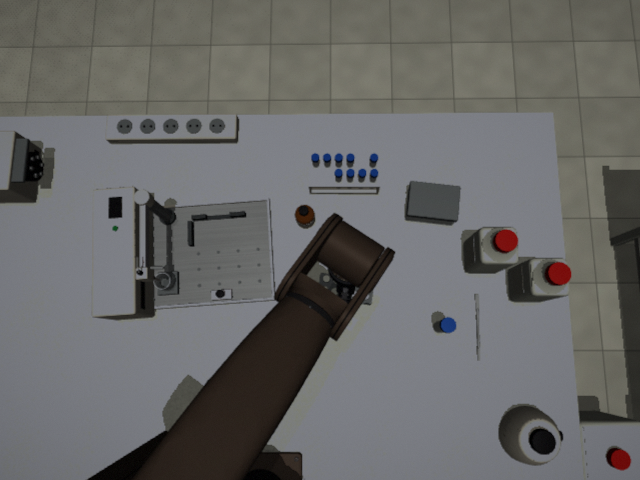

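View pics/side6.png

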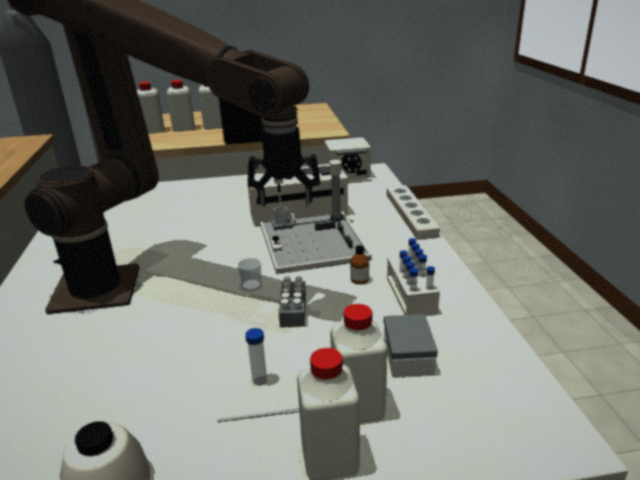

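Bar now lies within about 0.4° of parallel with the housing and the probe sits over the cup. Next, descending on the rack.

```bash
python3 -m creep '[0,-0.03,1.2,0,0,-0.03,2.6,0,0,-0.03,4,0,0,-0.03,5.2,0,0,-0.03,6,0,0,-0.03,6,0,0,-0.03,6,0,0,-0.03,6,0]' 0 70
python3 - <<'E'
from h import *
st();goal([.478,-.200,.006],81.3)
im=snap('side','side7.png')[:,:,::-1]
c=cv2.resize(im[180:340,220:380],None,fx=3.6,fy=3.6,interpolation=cv2.INTER_CUBIC);c=cv2.convertScaleAbs(c,alpha=1.4);cv2.imwrite('pics/s7.png',c)
E
```

```text
time: 15.37
eef_pos: [0.479, -0.201, 0.1058]
tcp_rot: [0.759, 0.651, 0.0, 0.001]
contact_force: [0.7, -0.2, 1.6]
opening: 0.998
15.37 [ 0.479  -0.201   0.1058] ang 81.21 F [ 0.7 -0.2  1.6] M [-0.05  0.05  0.02] op 0.998 q [-0.59  0.09  2.06  0.    1.   -0.44]
rows [ 0.038 -0.055  3.993] -0.019
```

View pics/s7.png

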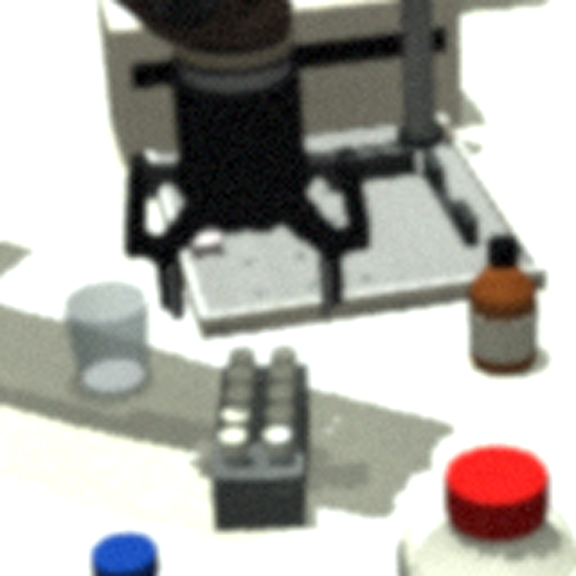

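```bash
python3 -m creep '[0.04,-0.05,0.8,0,0.04,-0.05,1.5,0,0.04,-0.05,2.2,0,0.04,-0.05,2.8,0,0.04,-0.05,3.3,0,0.04,-0.05,3.7,0,0.04,-0.05,3.9,0,0.04,-0.05,3.9,0,0.04,-0.05,3.9,0]' 0 70
python3 -c "
from h import *
st();goal([.478,-.200,.006],81.3)"
```

```text
time: 16.17
eef_pos: [0.4774, -0.1999, 0.0075]
tcp_rot: [0.759, 0.651, 0.0, 0.001]
contact_force: [0.2, 0.9, -0.0]
opening: 1.001
16.17 [ 0.4774 -0.1999  0.0075] ang 81.18 F [ 0.2  0.9 -0. ] M [ 0.03 -0.04 -0.03] op 1.001 q [-0.59  0.25  2.09  0.    0.8  -0.44]
rows [-0.001  0.023  0.061] -0.024
```

```bash
python3 -m creep '[0,0,0,0,0,0,0,0,0,0,0,0,0,0,0,0,0,0,0,0,0,0,0,0,0,0,0,0,0,0,0,0]' 255 70
python3 - <<'E'
from h import *
st()
im=snap('side','side8.png')[:,:,::-1]
c=cv2.resize(im[180:340,220:380],None,fx=3.6,fy=3.6,interpolation=cv2.INTER_CUBIC);c=cv2.convertScaleAbs(c,alpha=1.4);cv2.imwrite('pics/s8.png',c)
E
```

```text
time: 16.83
eef_pos: [0.4781, -0.2003, 0.0081]
tcp_rot: [0.759, 0.651, 0.001, 0.002]
contact_force: [1.7, 0.6, 6.0]
opening: 0.641
16.83 [ 0.4781 -0.2003  0.0081] ang 81.17 F [1.7 0.6 6. ] M [ 0.01 -0.1   0.03] op 0.641 q [-0.59  0.25  2.09  0.    0.8  -0.44]
```

View pics/s8.png

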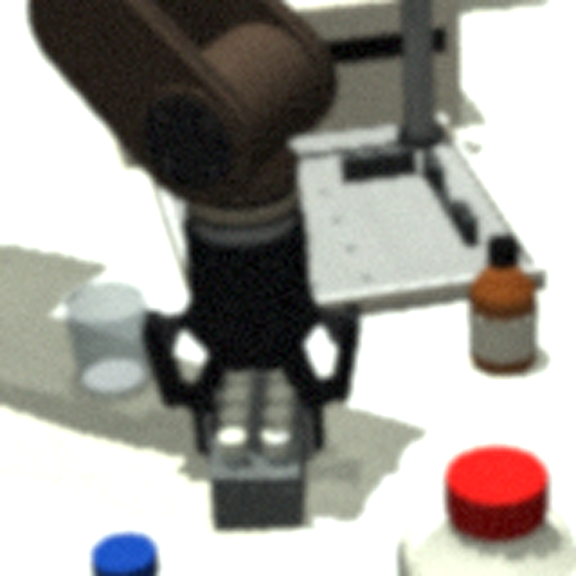

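```bash
python3 -m creep '[0,0,-0.3,0,0,0,-0.8,0,0,0,-1.5,0,0,0,-2.2,0,0,0,-3,0,0,0,-3.7,0,0,0,-4.3,0,0,0,-4.7,0,0,0,-4.7,0,0,0,-4.7,0]'
python3 - <<'E'
from h import *
st();goal([.61,.099,.125],94.3)
im=snap('side','side9.png')[:,:,::-1]
c=cv2.resize(im[160:340,220:380],None,fx=3.3,fy=3.3,interpolation=cv2.INTER_CUBIC);c=cv2.convertScaleAbs(c,alpha=1.4);cv2.imwrite('pics/s9.png',c)
E
```

```text
time: 17.72
eef_pos: [0.4764, -0.1993, 0.1242]
tcp_rot: [0.759, 0.651, 0.0, 0.0]
contact_force: [-1.1, 0.2, -3.3]
opening: 0.641
17.72 [ 0.4764 -0.1993  0.1242] ang 81.18 F [-1.1  0.2 -3.3] M [-0.05 -0.01 -0.05] op 0.641 q [-0.59  0.05  2.05 -0.    1.04 -0.44]
rows [12.609  3.45  -0.033] -2.624
```

View pics/s9.png

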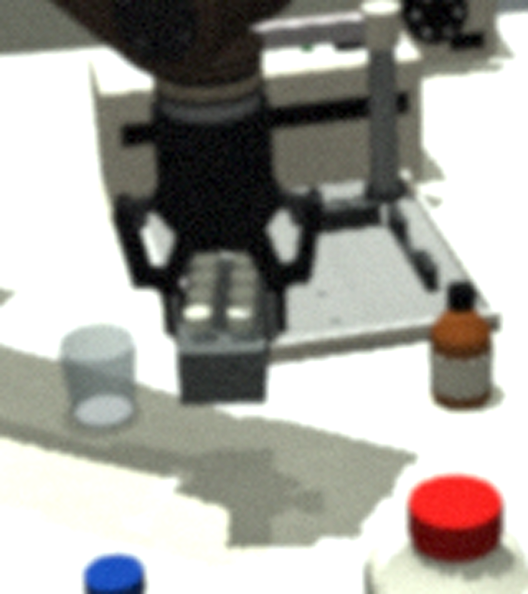

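```bash
python3 -m creep '[0.4,0.1,0,0,1.2,0.3,0,-0.2,2.2,0.6,0,-0.4,3.3,0.9,0,-0.7,4.4,1.2,0,-0.9,5.5,1.5,0,-1.1,6.6,1.8,0,-1.4,7.7,2.1,0,-1.6,8.8,2.4,0,-1.8,9.8,2.7,0,-2.1,10.8,3,0,-2.3,11.6,3.2,0,-2.5,12.2,3.35,0,-2.6,12.5,3.45,0,-2.62,12.6,3.45,0,-2.62,12.6,3.45,0,-2.62,12.6,3.45,0,-2.62]'
python3 - <<'E'
from h import *
st();goal([.61,.099,.035],94.3)
im=snap('side','side10.png')[:,:,::-1]
c=cv2.resize(im[130:290,220:390],None,fx=3.5,fy=3.5,interpolation=cv2.INTER_CUBIC);c=cv2.convertScaleAbs(c,alpha=1.4);cv2.imwrite('pics/s10.png',c)
im=snap('top','top10.png')[:,:,::-1]
c=cv2.resize(im[120:325,85:285],None,fx=2.9,fy=2.9,interpolation=cv2.INTER_CUBIC);c=cv2.convertScaleAbs(c,alpha=1.5);cv2.imwrite('pics/t10.png',c)
E
```

```text
time: 19.18
eef_pos: [0.6098, 0.0979, 0.1237]
tcp_rot: [0.68, 0.733, -0.001, -0.0]
contact_force: [-0.7, -0.2, -3.3]
opening: 0.64
19.18 [0.6098 0.0979 0.1237] ang 94.24 F [-0.7 -0.2 -3.3] M [-0.05 -0.01 -0.01] op 0.64 q [-0.    0.27  1.8  -0.    1.07 -0.08]
rows [0.045 0.017 3.547] -0.012
```

View pics/s10.png

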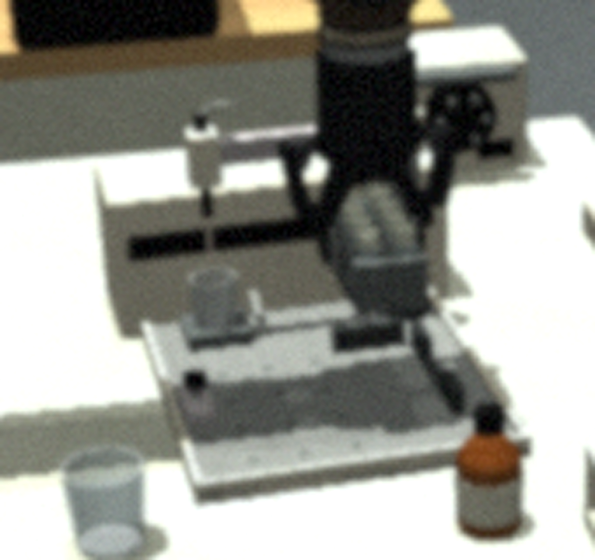

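View pics/t10.png

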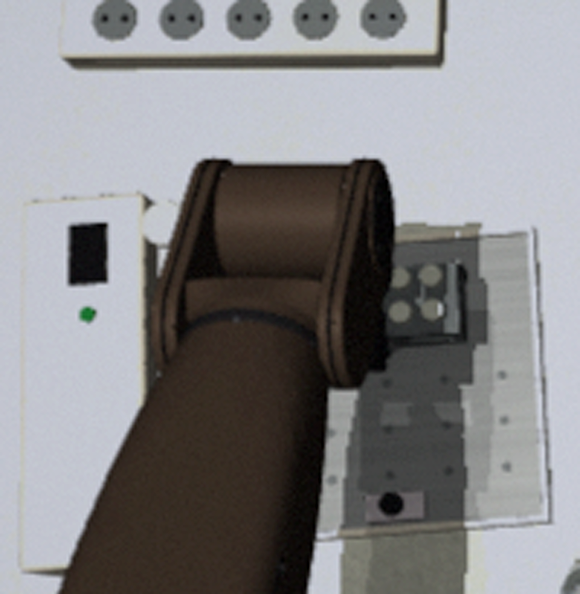

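```bash
python3 -m creep '[0.04,0,0.5,0,0.04,0,1,0,0.04,0,1.6,0,0.04,0,2.2,0,0.04,0,2.7,0,0.04,0,3.1,0,0.04,0,3.4,0,0.04,0,3.55,0,0.04,0,3.55,0,0.04,0,3.55,0,0.04,0,3.55,0]'
python3 - <<'E'
from h import *
st();goal([.61,.099,.0201],94.3)
im=snap('side','side11.png')[:,:,::-1]
c=cv2.resize(im[130:290,220:390],None,fx=3.5,fy=3.5,interpolation=cv2.INTER_CUBIC);c=cv2.convertScaleAbs(c,alpha=1.4);cv2.imwrite('pics/s11.png',c)
E
```

```text
time: 20.2
eef_pos: [0.611, 0.0996, 0.0364]
tcp_rot: [0.68, 0.733, 0.001, 0.001]
contact_force: [0.6, -0.5, -3.5]
opening: 0.645
20.2 [0.611  0.0996 0.0364] ang 94.28 F [ 0.6 -0.5 -3.5] M [ 0.03 -0.02 -0.01] op 0.645 q [-0.    0.39  1.83  0.    0.92 -0.08]
rows [-0.021 -0.044  0.651] -0.004
```

View pics/s11.png

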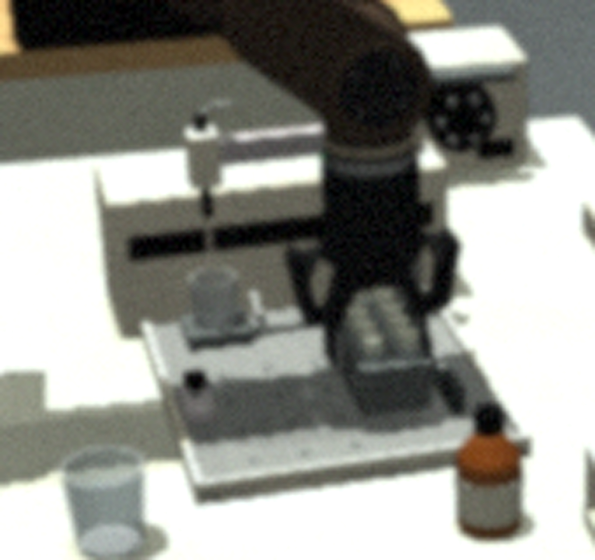

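```bash
python3 -m creep '[0,0,0.15,0,0,0,0.3,0,0,0,0.42,0,0,0,0.52,0,0,0,0.6,0,0,0,0.66,0,0,0,0.66,0,0,0,0.66,0]'
python3 -c "
from h import *
st()"
```

```text
time: 20.92
eef_pos: [0.6099, 0.0996, 0.0202]
tcp_rot: [0.68, 0.733, -0.001, -0.001]
contact_force: [-5.3, -0.0, 5.3]
opening: 0.644
20.92 [0.6099 0.0996 0.0202] ang 94.29 F [-5.3 -0.   5.3] M [-0.06  0.67 -0.02] op 0.644 q [-0.    0.41  1.84 -0.    0.89 -0.08]
```

```bash
python3 -m creep '[0,0.08,-0.03,0,0,0.16,-0.03,0,0,0.24,-0.03,0,0,0.32,-0.03,0,0,0.4,-0.03,0,0,0.48,-0.03,0,0,0.54,-0.03,0,0,0.6,-0.03,0,0,0.6,-0.03,0]'
python3 -c "
from h import *
st();goal([.6289,.1165,.0201],94.3)"
```

```text
time: 21.67
eef_pos: [0.6256, 0.1007, 0.0202]
tcp_rot: [0.68, 0.733, 0.0, 0.0]
contact_force: [-5.0, -0.1, 3.8]
opening: 0.642
21.67 [0.6256 0.1007 0.0202] ang 94.28 F [-5.  -0.1  3.8] M [-0.1   0.58 -0.  ] op 0.642 q [-0.    0.44  1.8  -0.    0.9  -0.07]
rows [0.619 0.18  0.004] -0.004
```

```bash
python3 -m creep '[0,0.05,0,0,0,0.1,0,0,0,0.15,0,0,0,0.2,0,0,0,0.25,0,0,0,0.25,0,0,0,0.25,0,0]'
python3 -c "
from h import *
st();goal([.6289,.1165,.0201],94.3)"
```

```text
time: 22.25
eef_pos: [0.6315, 0.1012, 0.0202]
tcp_rot: [0.68, 0.733, -0.0, -0.0]
contact_force: [-5.2, -0.2, 5.2]
opening: 0.64
22.25 [0.6315 0.1012 0.0202] ang 94.29 F [-5.2 -0.2  5.2] M [-0.13  0.67 -0.06] op 0.64 q [ 0.    0.45  1.78 -0.    0.91 -0.07]
rows [ 0.618 -0.057  0.004] -0.003
```

```bash
python3 -m creep '[0,0.04,0,0,0,0.08,0,0,0,0.12,0,0,0,0.12,0,0,0,0.12,0,0]'
python3 -c "
from h import *
st()
im=snap('side','side12.png')[:,:,::-1]
c=cv2.resize(im[200:270,300:390],None,fx=7,fy=7,interpolation=cv2.INTER_CUBIC);c=cv2.convertScaleAbs(c,alpha=1.6);cv2.imwrite('pics/s12.png',c)"
```

```text
time: 22.67
eef_pos: [0.6315, 0.1012, 0.0204]
tcp_rot: [0.68, 0.733, -0.003, -0.003]
contact_force: [-14.2, -1.7, 13.4]
opening: 0.645
22.67 [0.6315 0.1012 0.0204] ang 94.3 F [-14.2  -1.7  13.4] M [-0.35  1.94 -0.07] op 0.645 q [ 0.    0.46  1.78 -0.    0.92 -0.07]
```

View pics/s12.png

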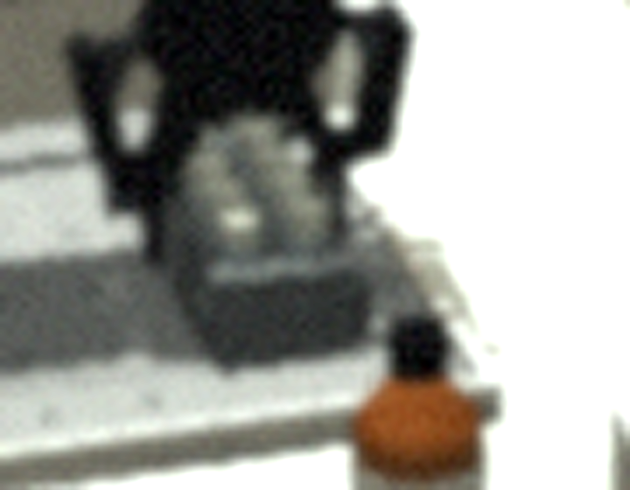

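```bash
python3 -m creep '[0,-0.08,-0.04,0,0,-0.08,-0.04,0,0.08,-0.08,-0.04,0,0.16,-0.08,-0.04,0,0.24,-0.08,-0.04,0,0.32,-0.08,-0.04,0,0.4,-0.08,-0.04,0,0.48,-0.08,-0.04,0,0.48,-0.08,-0.04,0,0.48,-0.08,-0.04,0]'
python3 -c "
from h import *
st();goal([.6289,.1165,.0201],94.3)
z=R.from_quat(ctrl.get_state()['tcp_rot']).apply([0,0,1]);print(np.degrees(z[:2]))"
```

```text
time: 23.55
eef_pos: [0.6308, 0.1106, 0.0203]
tcp_rot: [0.68, 0.733, -0.003, 0.0]
contact_force: [-7.1, -9.8, 4.4]
opening: 0.647
23.55 [0.6308 0.1106 0.0203] ang 94.29 F [-7.1 -9.8  4.4] M [-1.14  0.91 -0.11] op 0.647 q [ 0.02  0.46  1.78 -0.01  0.91 -0.05]
rows [ 0.241 -0.058  0.008] -0.001
[-0.18212418 -0.23738197]
```

```bash
python3 -m creep '[0.05,0,0,0,0.1,0,0,0,0.15,0,0,0,0.2,0,0,0,0.2,0,0,0,0.2,0,0,0]'
python3 -c "
from h import *
st();goal([.6289,.1165,.0201],94.3)
z=R.from_quat(ctrl.get_state()['tcp_rot']).apply([0,0,1]);print(np.degrees(z[:2]))
im=snap('side','side13.png')[:,:,::-1]
c=cv2.resize(im[160:280,270:390],None,fx=5,fy=5,interpolation=cv2.INTER_CUBIC);c=cv2.convertScaleAbs(c,alpha=1.6);cv2.imwrite('pics/s13.png',c)"
```

```text
time: 24.05
eef_pos: [0.6304, 0.1154, 0.0203]
tcp_rot: [0.68, 0.733, -0.003, 0.0]
contact_force: [-7.1, -9.4, 4.2]
opening: 0.644
24.05 [0.6304 0.1154 0.0203] ang 94.29 F [-7.1 -9.4  4.2] M [-1.25  0.91 -0.15] op 0.644 q [ 0.02  0.46  1.78 -0.01  0.91 -0.05]
rows [ 0.05  -0.057  0.009] -0.001
[-0.18711476 -0.25356555]
```

View pics/s13.png

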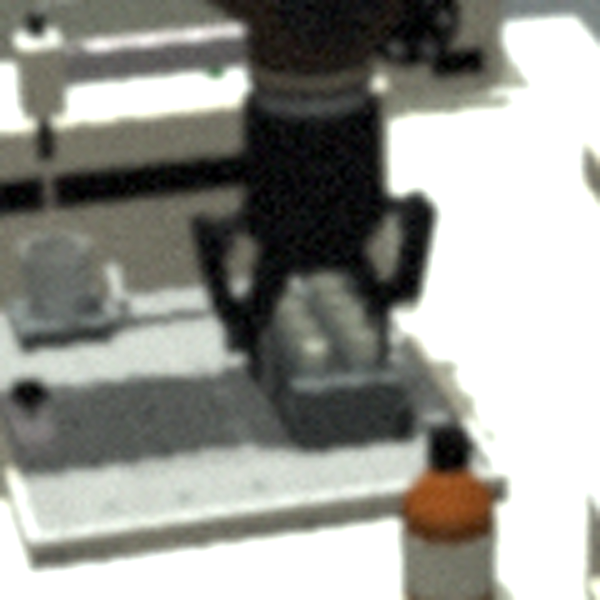

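```bash
python3 -m creep '[0.03,0,0,0,0.06,0,0,0,0.09,0,0,0,0.12,0,0,0,0.12,0,0,0,0.12,0,0,0]'
python3 -c "
from h import *
st()"
```

```text
time: 24.6
eef_pos: [0.6304, 0.1163, 0.0203]
tcp_rot: [0.68, 0.733, -0.004, 0.001]
contact_force: [-7.0, -15.0, 3.7]
opening: 0.644
24.6 [0.6304 0.1163 0.0203] ang 94.3 F [ -7.  -15.    3.7] M [-1.95  0.92 -0.2 ] op 0.644 q [ 0.03  0.46  1.78 -0.01  0.91 -0.04]
```

```bash
python3 -m creep '[0.02,0.03,0,0,0.04,0.05,0,0,0.06,0.08,0,0,0.06,0.08,0,0,0.06,0.08,0,0,0.06,0.08,0,0,0.06,0.08,0,0,0.06,0.08,0,0]'
python3 - <<'E'
from h import *
st()
z=R.from_quat(ctrl.get_state()['tcp_rot']).apply([0,0,1]);print(np.degrees(z[:2]))
im=snap('side','side14.png')[:,:,::-1]
c=cv2.resize(im[150:270,260:380],None,fx=5,fy=5,interpolation=cv2.INTER_CUBIC);c=cv2.convertScaleAbs(c,alpha=1.7);cv2.imwrite('pics/s14.png',c)
im=snap('top','top14.png')[:,:,::-1]
c=cv2.resize(im[160:310,85:285],None,fx=4,fy=4,interpolation=cv2.INTER_CUBIC);c=cv2.convertScaleAbs(c,alpha=1.8);cv2.imwrite('pics/t14.png',c)
st()
E
```

```text
time: 25.27
eef_pos: [0.6304, 0.1163, 0.0205]
tcp_rot: [0.68, 0.733, -0.007, 0.0]
contact_force: [-14.0, -21.7, 9.5]
opening: 0.642
25.27 [0.6304 0.1163 0.0205] ang 94.31 F [-14.  -21.7   9.5] M [-2.6   1.67 -0.24] op 0.642 q [ 0.03  0.46  1.77 -0.01  0.92 -0.04]
[-0.53123083 -0.58662953]
25.37 [0.6303 0.1163 0.0204] ang 94.31 F [-13.9 -20.8  10.2] M [-2.61  1.7  -0.22] op 0.644 q [ 0.03  0.46  1.77 -0.01  0.92 -0.04]
```

View pics/s14.png

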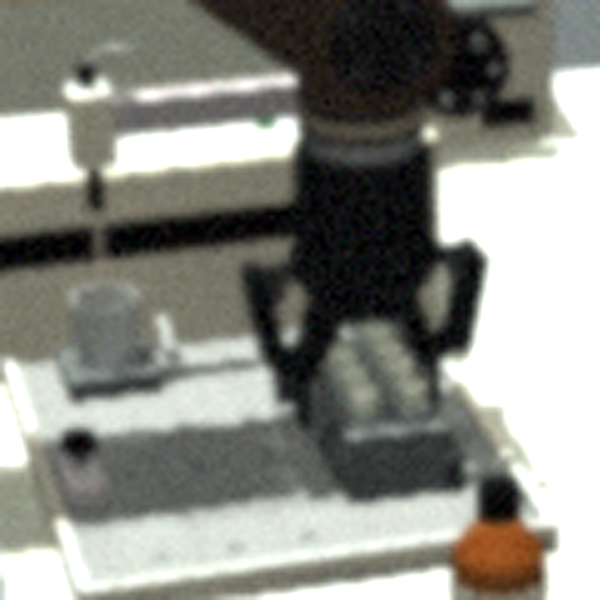

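View pics/t14.png

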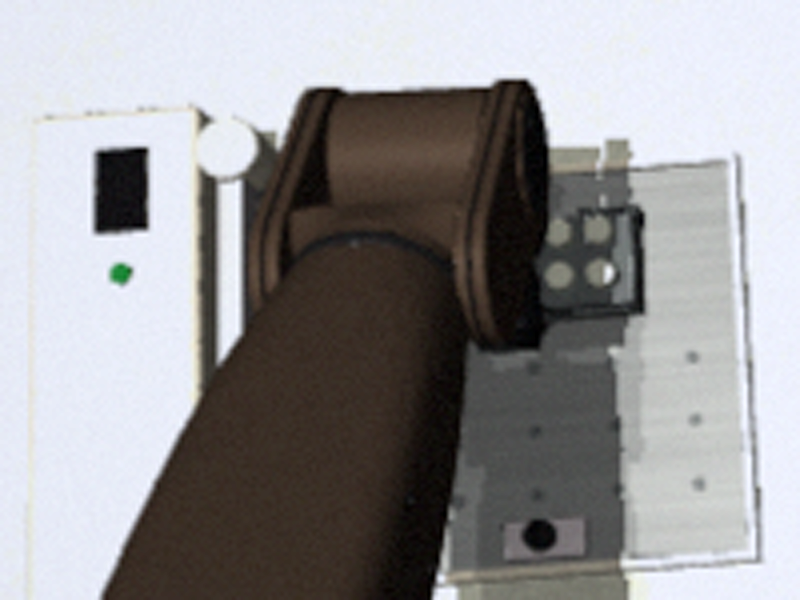

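Run:
```python
from h import *
ux=np.array([.9972,.075]);uy=np.array([-.075,.9972]);S=np.array([.6304,.1163])
for z in(.052,.012):
  P=[np.r_[S+a*ux-.066*uy,z] for a in(.028,-.028)]
  print('pred top crop',((proj('top',P)-[85,160])*4+1.5).round(0).tolist(),'side crop',((proj('side',P)-[260,150])*5+2).round(0).tolist())
im=cv2.imread('pics/top14.png')
c2=lambda x,y:(85+(x-1.5)/4,160+(y-1.5)/4)
print(line(im,(641,305),(638,215),cc=c2,z=.052))
print(line(im,(225,350),(219,190),cc=c2,z=.189)[1],line(im,(243,300),(243,190),cc=c2,z=.189)[1]); st()
for n in('amber_bottle','beaker'):
  print(n,[(d['uv'],round(d['p'],2)) for d in imaging.silhouettes('top',n)[:1]])
```

```text
pred top crop [[629.0, 211.0], [633.0, 299.0]] side crop [[448.0, 427.0], [348.0, 441.0]]
pred top crop [[640.0, 227.0], [644.0, 313.0]] side crop [[449.0, 492.0], [350.0, 506.0]]
(array([[0.60397376, 0.04142963, 0.052     ],
       [0.66063039, 0.04349697, 0.052     ]]), np.float64(2.089729695670973), np.float64(0.07550449531646232), np.int64(34))
3.9080740225231567 3.811577562890972
25.37 [0.6303 0.1163 0.0204] ang 94.31 F [-13.9 -20.8  10.2] M [-2.61  1.7  -0.22] op 0.644 q [ 0.03  0.46  1.77 -0.01  0.92 -0.04]
amber_bottle [([303.6, 213.7], 0.91)]
beaker [([288.7, 327.6], 0.95)]
```

Run:
```python
import cv2,numpy as np
a=cv2.imread('pics/top0.png');b=cv2.imread('pics/top14.png')
c=np.vstack([cv2.resize(x[190:350,270:400],None,fx=3,fy=1.8*1) if 0 else cv2.resize(x[195:345,270:400],None,fx=1.9,fy=1.9) for x in(a,b)])
cv2.imwrite('pics/cmp.png',c)
```

```text
(no output)
```

View pics/cmp.png

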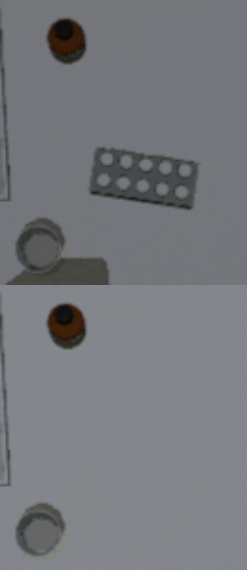

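The bottle and beaker haven't moved: they sit at the same pixels before and after. The rack is against both rails, so I'm handing in.

```bash
python3 -c "
from h import *
st();ctrl.sign_off();st()"
```

```text
25.47 [0.6303 0.1163 0.0204] ang 94.31 F [-13.4 -21.5  10.6] M [-2.61  1.72 -0.21] op 0.645 q [ 0.03  0.46  1.77 -0.01  0.92 -0.04]
the job is handed in; nothing more can be done
the job is handed in; nothing more can be done
```

The probe arm is over the rinse cup and the rack is home in the tray corner, with the gripper still on it and pressing against both rails. I handed the job in at about 25.5 s.

- **Probe arm:** I gripped the bar and swung it round. The first try measured about 1° off, so I gripped it again and corrected it. In the last pictures the bar is within about 0.5° of parallel with the housing, which puts the probe about 1.5 mm from the cup centre.
- **Rack position:** I set the rack down in the tray, slid it to the back rail and then to the side rail. The tool stopped moving on both rails. The stop on the side rail matched the camera estimate to within about 1 mm. The stop on the back rail was about 1.5 mm beyond it, which is within the camera calibration.
- **Final push:** The tool reads about 14 N towards the back rail and 21 N towards the side rail, and these held steady. Allowing for friction, I estimate about 10 N on each rail. The twisting moment is small (-0.2 N m), so the rack looks flush.
- **Flatness:** The tool leans about 0.5° under the push, and its height is about 0.2 mm above where the rack first touched down. The rack may therefore be tilted by up to about 0.5°; the pictures are too coarse to settle this.
- **Bystanders:** The bottle and beaker are at the same pixels before and after. The detection network reported them 2–4 pixels off, but a direct before-and-after comparison showed no movement. I did not compare the other items one by one; the gripper did not touch any of them.

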